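# Close the locking guard over the test sample

### The arm

A 7-joint arm with a two-finger parallel gripper is mounted at the origin on the work surface. World frame = base frame: x ahead of the robot, y to its left, z up, the work surface at z = 0. Lengths are in m, angles in rad, forces in N, time in s.
With the tool pointing down it reaches from about 0.375 to 0.925 m from the base axis. Payload 3.1 kg.
Tool frame: the origin (TCP) lies at the very end of the fingers, on their centre line; the grasp point (between the pads) lies 19 mm behind it; z points along the fingers, y is the line along which they close (so a half turn about z gives the same grasp; the last joint's range is limited). The gripper opens to 85 mm and grips with 20 to 120 N. Pads are 22 mm wide; open, the fingers measure 114 mm over their backs; the gripper's body (76 mm by 85 mm) begins 54 mm behind the grasp point. The pads swing forward as they close: fully open they stand 13 mm farther back than shut.
Start: joints at [1.189, 0.383, 0.044, 1.598, -0.018, 1.161, -0.05], TCP at [0.182, -0.624, 0.231] pointing down, gripper open.
Joint ranges: [-2.61, 2.61], [-0.41, 2.15], [-1.48, 1.57], [0, 2.5], [-1.57, 4.71], [0.05, 1.97], [-2.85, 2.85]. Speed limits (rad/s): [2.79, 2.79, 3.14, 3.14, 3.14, 3.14, 3.14].

### API

Orientations are given as a unit quaternion [x, y, z, w].
In Python, from cell import r, snapshot, job gives the robot as it stands.
- The arm moves only by the shell command python3 -m pendant 'ROWS'. ROWS is text: rows parted by semicolons, each of 7 numbers parted by spaces: the turn, a rotation vector about the tool's x, y, z in rad, then the shift along the tool's x, y, z in m, then the finger opening in m, from 0 to 0.0854. A call has 1 to 20 rows; each row is the pose to reach, as a shift and turn from the pose commanded when the call began, along the tool's axes at that moment; what a row does not reach only later rows make up. A row lasts 1/12 s, in which the tool goes at most 41.7 mm and 7.16 degrees, less where a joint would pass 70% of its speed; a pose out of reach is approached as far as the arm can. A call with a gripper value outside its range is refused whole. The fingers move at their own pace and stop on an object; the grip force is fixed at half the most. Time passes only in rows, so rows that repeat a pose let the fingers close. It gives the time, the measured TCP pose, the force, the opening and the grip force at its end, in the units of the state.
- r.sense(): the state, without advancing time (a new reading comes with each control period).
- snapshot(name): name is "side" or "top"; returns a dict with "color" (400x640x3 uint8, red, green, blue), "fx", "fy", "cx", "cy" (pixels), "position" and "orientation" of the camera in the world. Camera axes: x right, y down, z forward; pixel columns grow to the right and rows downward; lengths in m; the calibration is good to about 2 mm. A picture is of the moment at which its call begins. There is no depth.
- job.hand_in(): hands the job in; it is judged then, once.
The state is a dict: "clock": time; "q": joint angles; "qvel": joint speeds; "joint_torque": joint torques, N m; "position": TCP position; "tool_rot": TCP orientation; "contact_force": force on the tool from outside, world axes, zero at the start; "ft_torque": the same for the moment, N m; "width": finger opening in m; "grip_force": force on a finger pad.
Only numpy, scipy, OpenCV 4.12 (cv2) and the standard library are available. Lean on these libraries where they do the work, as an engineer would, in place of code of your own. Each camera call takes 0.05 s, during which the arm holds its last target. There are 200 camera calls.

### The job

One of the two slide fixtures on the bench has a brown ribbed insulator standing in it, ready for a high-voltage test. Squeeze that fixture's red lock tab against its black grip, keep it squeezed while you slide the guard over the insulator until it is fully home, then let go so that the tab springs out and locks the guard there. Leave the guard of the empty fixture as it is.

Things in the scene. Friction and masses are not known exactly. Their poses are not given: they have to be found in the camera images.
- guard_grip (a point): Squeeze point on the guard of the fixture with the brown ribbed insulator: mid-grip, 80 mm above the table (grip top 98), moves along. x = slide direction to home, y = from black to red, z up. Grip across y is 36 mm wide: fixed black plate (50 mm long in x) outer face at y = -18, red sprung tab (40 long) at +18 mm. Fingers fit down to 50 mm above the table. Hood: 45 mm off at +x, top 101 mm up.
- guard (a joint): Slide of that yellow-edged clear guard (hood 100 x 72 mm) on its fixed aluminium base (320 x 115 mm), m: 0 = open, locked (start); 0.115 = home over the insulator, hard stop. Moves along +x of guard_grip, 2 to 3 N drag, only with the tab held pressed: a rack (17 mm pitch) catches a tab let go on the way. From 0.101 on the tab can spring out and lock at home.
- lock_tab (a joint): Press of that guard's red lock tab, m: 0 = sprung out, locked; 0.006 = fully pressed towards the black plate (-y of guard_grip), which does not give: the grip is then 30 mm wide, its middle 3 mm towards -y. The bolt frees the rack beyond 0.004. Spring 3.6 N at rest, 7.2 N fully pressed; a grip of 15 to 30 N does it.
- other_guard (a joint): Slide of the guard on the other fixture, m: identical but empty (no insulator), 0.28 to 0.46 m from the loaded one on either side of it. 0 = open and locked; leave it so.

How it is judged:
By the outcome, as a careful person would: the job done as asked, in the order asked, and still so for the second after the job is handed in, with the robot touching nothing.
It also fails if it takes over 30 s, if anything falls off the work surface, if the arm or the gripper's body presses on something with over 40 N, if the wrist force passes 120 N, or if a joint passes its speed limit or range.

## Working session

There is one attempt and no reset: what is moved stays moved. The work goes in short steps, Python scripts to look and compute and a shell command to move; the robot and the scene stay as the last step left them, time stands still between calls to the robot, and variables do not carry over. Pictures are saved under pics/ and viewed, at most 10 in all, crops included, and the job is handed in when it is done.

```bash
ls; mkdir -p pics; python3 - <<'E'
from cell import r, snapshot, job
import cv2
for n in ("side","top"):
    s=snapshot(n); cv2.imwrite(f"pics/{n}0.png",s["color"][:,:,::-1])
    print(n,{k:v for k,v in s.items() if k!="color"})
print(r.sense())
E
```

```text
pics
side {'fx': 444.1211030951821, 'fy': 444.1211030951821, 'cx': 311.1837422367455, 'cy': 199.9679088768031, 'position': array([ 0.29577261, -0.72535726,  0.57301997]), 'orientation': array([ 0.87114725, -0.09669444,  0.06292898, -0.47727622])}
top {'fx': 486.9205057751149, 'fy': 486.9205057751149, 'cx': 317.7623526277182, 'cy': 200.6136773644051, 'position': array([ 0.3888811 , -0.02098269,  1.00694189]), 'orientation': array([ 0.70810721, -0.70348728,  0.03113428, -0.05215825])}
{'clock': 0.1, 'q': array([ 1.18917772,  0.38375587,  0.04381068,  1.59941588, -0.01791859,
        1.16122994, -0.04991394]), 'qvel': array([ 0.00018764, -0.00182559, -0.0008966 , -0.00382431,  0.00082011,
        0.00030164,  0.00168538]), 'joint_torque': array([ 2.26400225e-03, -4.34728825e+01,  1.02905340e+00, -2.50453359e+01,
        1.08172800e-02,  5.47335178e-03,  1.33244379e-05]), 'position': array([ 0.18179285, -0.62316052,  0.23001117]), 'tool_rot': array([ 9.89941196e-01,  1.41474263e-01, -2.20291657e-04, -1.18835303e-03]), 'contact_force': array([-1.18104583, -0.02881599, -0.17623845]), 'ft_torque': array([-0.02764085,  0.01018489, -0.00232538]), 'grip_force': 0.0, 'width': 0.08556616506919966}
```

View pics/top0.png

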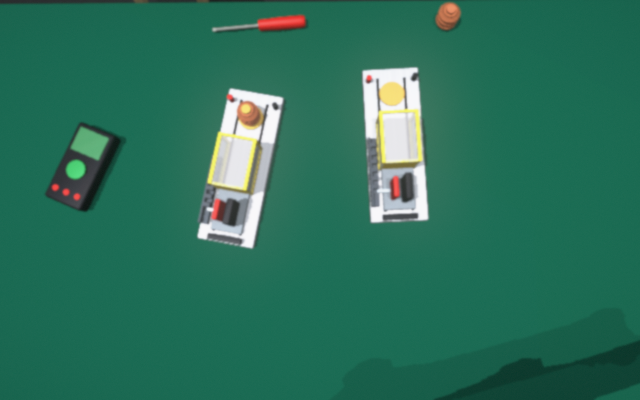

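View pics/side0.png

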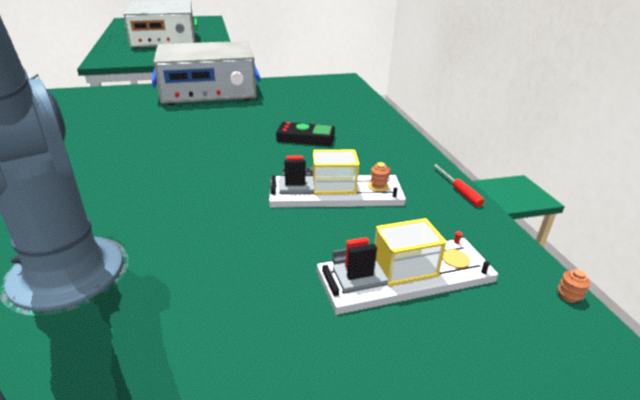

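The top view shows the loaded fixture on the left: insulator at (249,112), hood around (235,162), red tab (218,209) and black plate (231,212). The empty fixture is on the right. Home is towards image-up. The side view agrees. Next I'll measure the pose.

```bash
cat > h.py <<'E'
import numpy as np, cv2
from scipy.spatial.transform import Rotation as R
def ray(s,uv,z):
    uv=np.atleast_2d(uv).astype(float); d=np.c_[(uv[:,0]-s["cx"])/s["fx"],(uv[:,1]-s["cy"])/s["fy"],np.ones(len(uv))]
    d=R.from_quat(s["orientation"]).apply(d); p=np.array(s["position"]); return p+d*((z-p[2])/d[:,2])[:,None]
def proj(s,P):
    c=R.from_quat(s["orientation"]).inv().apply(np.atleast_2d(P)-s["position"])
    return np.c_[s["cx"]+s["fx"]*c[:,0]/c[:,2],s["cy"]+s["fy"]*c[:,1]/c[:,2]]
def blobs(m,amin=15):
    n,l,st,c=cv2.connectedComponentsWithStats(m.astype(np.uint8)); return [(c[i],st[i],l==i) for i in range(1,n) if st[i,4]>=amin]
E
python3 - <<'E'
from cell import r, snapshot
from h import *
for n,box in (("top",(180,80,300,260)),("side",(255,140,415,215))):
    s=snapshot(n); im=s["color"]; x0,y0,x1,y1=box
    hsv=cv2.cvtColor(im,cv2.COLOR_RGB2HSV); H,S,V=[hsv[...,i].astype(int) for i in range(3)]
    roi=np.zeros(H.shape,bool); roi[y0:y1,x0:x1]=1
    M={"red":((H<6)|(H>174))&(S>150)&(V>90),"yel":(H>20)&(H<35)&(S>120)&(V>90),"blk":(V<60),"white":~((H>60)&(H<95)&(S>100))}
    for k,m in M.items():
        for c,st,l in blobs(m&roi,12):
            rc=cv2.minAreaRect(np.argwhere(l)[:,::-1].astype(np.float32)); 
            z={"red":.098,"blk":.098,"yel":.101,"white":0.02}[k]
            print(n,k,np.round(c,1),st[4],np.round(ray(s,c,z)[0],4))
            if k in("white","yel") : print(" corners",np.round(cv2.boxPoints(rc),1).tolist(),np.round(ray(s,cv2.boxPoints(rc),z)[:,:2],4).tolist())
    cr=cv2.resize(im[y0:y1,x0:x1],None,fx=3.3 if n=="top" else 4.5,fy=3.3 if n=="top" else 4.5,interpolation=cv2.INTER_CUBIC)
    cv2.imwrite(f"pics/{n}1.png",cr[:,:,::-1])
E
```

```text
top red [229.3  96.9] 13 [0.6982 0.1799 0.098 ]
top red [216.4 209. ] 86 [0.4797 0.198  0.098 ]
top yel [245.3 108.4] 55 [0.6742 0.1475 0.101 ]
 corners [[242.0, 105.0], [249.0, 105.0], [249.0, 112.0], [242.0, 112.0]] [[0.681, 0.1541], [0.681, 0.1406], [0.6671, 0.1402], [0.6671, 0.1538]]
top yel [250.2 126.1] 22 [0.6393 0.1372 0.101 ]
 corners [[242.8000030517578, 126.69999694824219], [243.0, 124.0], [257.0, 125.0], [256.79998779296875, 127.69999694824219]] [[0.6381, 0.1514], [0.6434, 0.1512], [0.6415, 0.1242], [0.6362, 0.1244]]
top yel [214.4 156.4] 168 [0.5801 0.2043 0.101 ]
 corners [[203.1999969482422, 181.1999969482422], [218.39999389648438, 131.8000030517578], [225.0, 133.89999389648438], [209.89999389648438, 183.3000030517578]] [[0.5321, 0.2241], [0.6281, 0.1983], [0.6241, 0.1853], [0.5282, 0.2112]]
top yel [231.5 135.3] 12 [0.6212 0.1727 0.101 ]
 corners [[227.0, 136.0], [227.0, 135.0], [235.0, 135.0], [235.0, 136.0]] [[0.6199, 0.1814], [0.6218, 0.1814], [0.6218, 0.166], [0.6199, 0.166]]
top yel [249.7 165. ] 151 [0.5636 0.1363 0.101 ]
 corners [[242.6999969482422, 191.0], [2
[... 1047 characters left out ...]
7.0, 189.0], [374.5, 191.5]] [[0.6035, 0.0307], [0.6122, 0.0396], [0.6167, 0.0092], [0.6082, 0.0008]]
side blk [309.3 141.8] 232 [0.5322 0.266  0.098 ]
side blk [294.7 172.3] 470 [0.4649 0.1183 0.098 ]
side blk [273.1 186.6] 34 [0.4086 0.0668 0.098 ]
side blk [394.5 191.8] 13 [ 0.6504 -0.0039  0.098 ]
side white [309.8 141.5] 196 [0.5727 0.4303 0.02  ]
 corners [[278.0, 140.0], [331.0, 140.0], [331.0, 145.0], [278.0, 145.0]] [[0.4835, 0.4586], [0.6367, 0.4286], [0.6276, 0.3956], [0.4778, 0.4251]]
side white [334.  182.5] 6212 [0.5777 0.1862 0.02  ]
 corners [[268.0, 207.0], [268.0, 149.0], [405.0, 149.0], [405.0, 207.0]] [[0.4016, 0.1102], [0.4458, 0.4048], [0.8285, 0.3292], [0.7067, 0.047]]
```

View pics/top1.png

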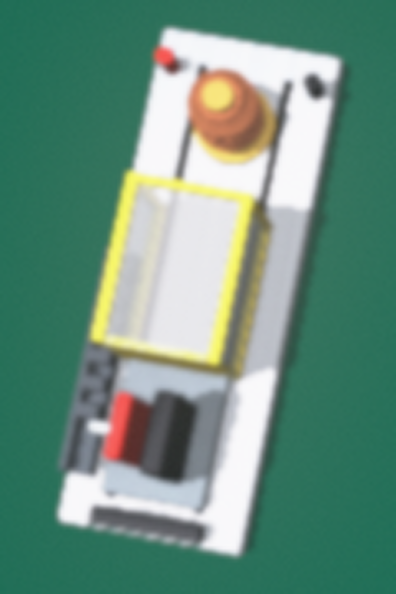

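Zoomed crop: hood top frame corners are at about (127,175), (258,197), (225,365), (92,343). The red tab's outer top edge runs from (118,393) to (106,462), and the black plate is just right of it. I'll cast these to a pose.

```bash
python3 - <<'E'
from cell import r, snapshot
from h import *
s=snapshot("top")
f=lambda c:np.array(c)/3.3+[180,80]-.35
h=ray(s,f([(127,175),(258,197),(225,365),(92,343)]),.101)[:,:2]
print("hood",h.round(4).tolist(), np.linalg.norm(h-np.roll(h,-1,0),axis=1).round(4))
b=ray(s,f([(165,27),(342,58),(243,554),(58,523)]),.02)[:,:2]
print("base",b.round(4).tolist(), np.linalg.norm(b-np.roll(b,-1,0),axis=1).round(4))
yw=lambda q:[np.degrees(np.arctan2(*(a-c)[::-1])) for a,c in((q[0],q[3]),(q[1],q[2]))]
print(yw(h),yw(b))
yaw=np.radians(np.mean(yw(b)));X=np.array([np.cos(yaw),np.sin(yaw)]);Y=np.array([-X[1],X[0]])
g=h.mean(0)-.095*X; print("grip",g,"yaw",np.degrees(yaw),"base ctr",b.mean(0),"grip in base",(g-b.mean(0))@X,(g-b.mean(0))@Y,"hood y",(h.mean(0)-b.mean(0))@Y)
# check edges at top height relative to grip
for n,c in dict(redL=[(118,393),(106,462)],redtopend=[(125,393),(113,464)],blktop=[(172,390),(155,475)],blkR=[(195,400),(178,475)]).items():
    p=ray(s,f(c),.098)[:,:2]-g; print(n,(p@X).round(4),(p@Y).round(4))
ss=snapshot("side")
for nm,dy,l in(("red",(.018,.010),.02),("blk",(-.018,-.010),.025)):
    print(nm,proj(ss,[[*(g+X*a+Y*d),.098] for a in(-l,l) for d in dy]).round(1).tolist())
im=ss["color"][140:200,265:325]; cv2.imwrite("pics/s2.png",cv2.resize(im,None,fx=9,fy=9,interpolation=cv2.INTER_CUBIC)[:,:,::-1])
print(r.sense()["position"])
E
```

```text
hood [[0.6264, 0.1987], [0.6134, 0.1219], [0.5151, 0.1386], [0.5276, 0.2157]] [0.0778 0.0996 0.078  0.1002]
base [[0.7446, 0.197], [0.7239, 0.0831], [0.4093, 0.1388], [0.4275, 0.2541]] [0.1157 0.3195 0.1166 0.3222]
[np.float64(-9.774865811091505), np.float64(-9.653691161096809)] [np.float64(-10.202355904360807), np.float64(-10.04598603526265)]
grip [0.47709637 0.18543533] yaw -10.124170969811729 base ctr [0.57631274 0.16825454] grip in base -0.10069155834614954 -0.000527181467343749 hood y -0.0005271814673437577
redL [ 0.019  -0.0211] [0.0186 0.0171]
redtopend [ 0.0197 -0.0214] [0.0147 0.0129]
blktop [ 0.0263 -0.0232] [-0.0117 -0.0121]
blkR [ 0.0231 -0.0208] [-0.0259 -0.025 ]
red [[285.5, 154.8], [285.5, 156.3], [302.4, 154.6], [302.5, 156.1]]
blk [[283.4, 161.8], [283.4, 160.2], [305.1, 161.6], [305.0, 160.0]]
[ 0.1818939  -0.62369865  0.23075022]
```

View pics/s2.png

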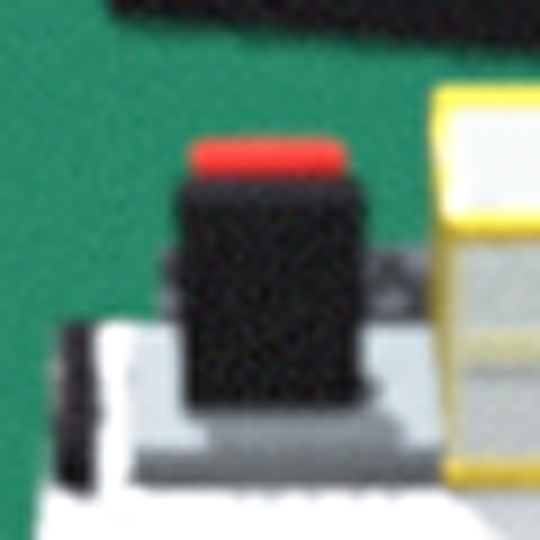

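```bash
cat >> h.py <<'E'
G=np.array([.4775,.185]); YAW=np.radians(-10.1); X=np.array([np.cos(YAW),np.sin(YAW)]); Y=np.array([-X[1],X[0]])
def rel(st,p,yaw=YAW):
    T=R.from_quat(st["tool_rot"]); W=R.from_euler("z",yaw)*R.from_euler("x",np.pi)
    return (T.inv()*W).as_rotvec().round(4),T.inv().apply(np.array(p)-st["position"]).round(4)
E
python3 - <<'E'
from cell import r
from h import *
s=r.sense()
print(rel(s,[.45,-.2,.23]), rel(s,[*(G-.003*Y),.2]))
E
```

```text
(array([-9.000e-04,  3.000e-04,  4.601e-01]), array([ 0.376 , -0.3317,  0.001 ])) (array([-9.000e-04,  3.000e-04,  4.601e-01]), array([ 0.5089, -0.6908,  0.0314]))
```

```bash
python3 -m pendant '0 0 0.46 0.376 -0.332 0 0.085;0 0 0.46 0.376 -0.332 0 0.085;0 0 0.46 0.376 -0.332 0 0.085;0 0 0.46 0.376 -0.332 0 0.085;0 0 0.46 0.376 -0.332 0 0.085;0 0 0.46 0.376 -0.332 0 0.085;0 0 0.46 0.376 -0.332 0 0.085;0 0 0.46 0.376 -0.332 0 0.085;0 0 0.46 0.376 -0.332 0 0.085;0 0 0.46 0.376 -0.332 0 0.085;0 0 0.46 0.376 -0.332 0 0.085;0 0 0.46 0.376 -0.332 0 0.085;0 0 0.46 0.509 -0.691 0.03 0.085;0 0 0.46 0.509 -0.691 0.03 0.085;0 0 0.46 0.509 -0.691 0.03 0.085;0 0 0.46 0.509 -0.691 0.03 0.085;0 0 0.46 0.509 -0.691 0.03 0.085;0 0 0.46 0.509 -0.691 0.03 0.085;0 0 0.46 0.509 -0.691 0.03 0.085;0 0 0.46 0.509 -0.691 0.03 0.085'; python3 - <<'E'
from cell import r
from h import *
s=r.sense()
print(s["q"],rel(s,[*(G-.003*Y),.2]))
E
```

```text
clock: 1.97
position: [0.4731, 0.1308, 0.2057]
tool_rot: [0.996, -0.088, 0.001, 0.0]
contact_force: [1.1, -0.1, -0.6]
width: 0.0848
grip_force: 0.0
[ 0.16818572  0.14767805 -0.55755321  1.97613452  0.09113105  1.04068801
 -2.17794469] (array([ 0.    , -0.0012, -0.0003]), array([-0.0052, -0.0512,  0.0057]))
```

```bash
python3 -m pendant '0 0 0 -0.005 -0.051 0 0.085;0 0 0 -0.005 -0.051 0 0.085;0 0 0 -0.005 -0.051 0.03 0.085;0 0 0 -0.005 -0.051 0.06 0.085;0 0 0 -0.005 -0.051 0.085 0.085;0 0 0 -0.005 -0.051 0.085 0.085;0 0 0 -0.005 -0.051 0.085 0.085;0 0 0 -0.005 -0.051 0.085 0.085'; python3 - <<'E'
from cell import r,snapshot
from h import *
s=r.sense()
print(rel(s,[*(G-.003*Y),.061]))
a=snapshot("top")["color"][130:260,170:310];b=snapshot("side")["color"][90:220,230:370]
cv2.imwrite("pics/c3.png",cv2.resize(np.hstack([a,b]),None,fx=2.8,fy=2.8,interpolation=cv2.INTER_CUBIC)[:,:,::-1])
E
```

```text
clock: 2.63
position: [0.4783, 0.1804, 0.1217]
tool_rot: [0.996, -0.088, 0.001, -0.0]
contact_force: [0.5, 0.3, 0.5]
width: 0.0849
grip_force: 0.0
(array([-0.0012, -0.0017, -0.0002]), array([-0.0017, -0.0013,  0.0607]))
```

View pics/c3.png

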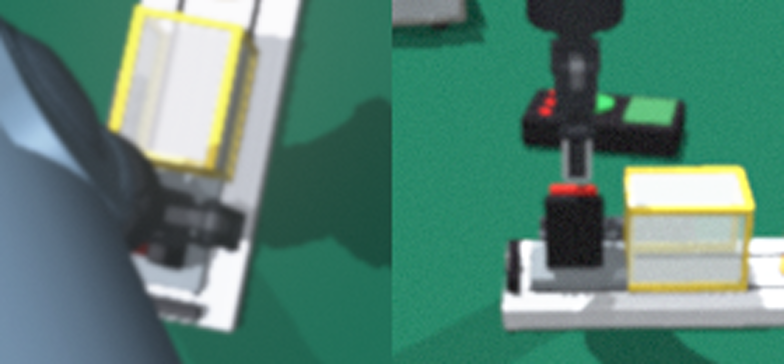

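The fingers straddle the grip and line up with the tab: in the right half, the finger is at column 576 and the tab at 573. I'll descend, then close.

```bash
python3 -m pendant '0 0 0 -0.002 -0.001 0.02 0.085;0 0 0 -0.002 -0.001 0.04 0.085;0 0 0 -0.002 -0.001 0.06 0.085;0 0 0 -0.002 -0.001 0.061 0.085;0 0 0 -0.002 -0.001 0.061 0.085' && python3 -m pendant '0 0 0 0 0 0 0.05;0 0 0 0 0 0 0.042;0 0 0 0 0 0 0.042;0 0 0 0 0 0 0.042;0 0 0 0 0 0 0.042'; python3 - <<'E'
from cell import r
from h import *
print(rel(r.sense(),[*(G-.003*Y),.061]))
E
```

```text
clock: 3.15
position: [0.4755, 0.1812, 0.0599]
tool_rot: [0.996, -0.088, -0.0, 0.0]
contact_force: [-0.4, 0.1, 0.1]
width: 0.085
grip_force: 0.0
clock: 3.57
position: [0.4771, 0.184, 0.061]
tool_rot: [0.996, -0.088, 0.002, -0.002]
contact_force: [1.0, 4.7, 1.8]
width: 0.0421
grip_force: 1.9
(array([-0.0049, -0.0037,  0.0009]), array([0.0002, 0.0019, 0.    ]))
```

```bash
python3 -m pendant '0 0 0 0 -0.002 0 0.036;0 0 0 0 -0.002 0 0.030;0 0 0 0 -0.002 0 0.027;0 0 0 0 -0.002 0 0.027;0 0 0 0 -0.002 0 0.027;0 0 0 0 -0.002 0 0.027'; python3 - <<'E'
from cell import r
from h import *
print(rel(r.sense(),[*(G-.003*Y),.061]))
E
```

```text
clock: 4.07
position: [0.4778, 0.1834, 0.0614]
tool_rot: [0.996, -0.089, 0.002, -0.001]
contact_force: [-1.4, -1.9, 11.0]
width: 0.0276
grip_force: 43.7
(array([-0.0014, -0.0032, -0.0021]), array([-0.0006,  0.0015,  0.0004]))
```

```bash
python3 -m pendant '0 0 0 0.004 0 0 0.025;0 0 0 0.010 0 0 0.025;0 0 0 0.016 0 0 0.025;0 0 0 0.022 0 0 0.025;0 0 0 0.028 0 0 0.025;0 0 0 0.03 0 0 0.025;0 0 0 0.03 0 0 0.025'; python3 - <<'E'
from cell import r
from h import *
print(rel(r.sense(),[*(G-.003*Y),.061]), r.sense()["contact_force"])
E
```

```text
clock: 4.65
position: [0.5087, 0.1775, 0.0615]
tool_rot: [0.996, -0.09, 0.002, -0.001]
contact_force: [-0.3, -4.1, 9.6]
width: 0.0269
grip_force: 59.5
(array([-0.0021, -0.0047, -0.0033]), array([-0.032 ,  0.0012,  0.0004])) [-0.28064767 -4.137365    9.5886632 ]
```

```bash
python3 -m pendant '0 0 0 0.006 0 0 0.025;0 0 0 0.014 0 0 0.025;0 0 0 0.022 0 0 0.025;0 0 0 0.030 0 0 0.025;0 0 0 0.038 0 0 0.025;0 0 0 0.046 0 0 0.025;0 0 0 0.054 0 0 0.025;0 0 0 0.062 0 0 0.025;0 0 0 0.068 0 0 0.025;0 0 0 0.074 0 0 0.025;0 0 0 0.078 0 0 0.025;0 0 0 0.082 0 0 0.025;0 0 0 0.085 0 0 0.025;0 0 0 0.087 0 0 0.025;0 0 0 0.088 0 0 0.025;0 0 0 0.088 0 0 0.025'; python3 - <<'E'
from cell import r,snapshot
from h import *
print(rel(r.sense(),[*(G+.115*X-.003*Y),.061]), r.sense()["contact_force"])
a=snapshot("top")["color"][70:260,170:310];b=snapshot("side")["color"][90:280,230:430]
cv2.imwrite("pics/c4.png",cv2.resize(np.hstack([a,b]),None,fx=2.3,fy=2.3,interpolation=cv2.INTER_CUBIC)[:,:,::-1])
E
```

```text
clock: 5.98
position: [0.5901, 0.1627, 0.0615]
tool_rot: [0.996, -0.09, -0.002, 0.0]
contact_force: [-10.1, -4.6, 17.3]
width: 0.027
grip_force: 63.6
(array([ 0.0011,  0.0044, -0.0031]), array([0.0002, 0.0008, 0.0005])) [-10.0814089  -4.6327788  17.2600211]
```

View pics/c4.png

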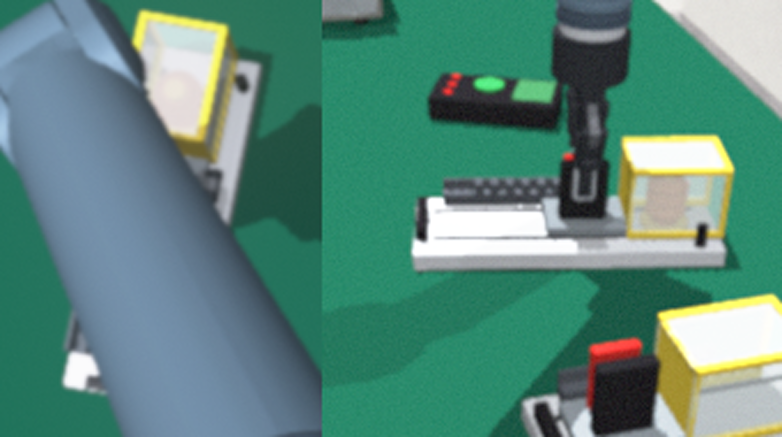

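The side view shows the hood over the insulator, and the 10 N reaction at 115 mm of travel means it is against the hard stop. Releasing and lifting off now.

```bash
python3 -m pendant '0 0 0 0 0 0 0.036;0 0 0 0 0 0 0.045;0 0 0 0 0 0 0.06;0 0 0 0 0 0 0.08;0 0 0 0 0 0 0.08;0 0 0 0 0 0 0.08;0 0 0 0 0 0 0.08' && python3 -m pendant '0 0 0 0 0 -0.02 0.08;0 0 0 0 0 -0.05 0.08;0 0 0 0 0 -0.09 0.08;0 0 0 0 0 -0.13 0.08;0 0 0 0 0 -0.16 0.08;0 0 0 0.0 0.04 -0.16 0.08;0 0 0 -0.03 0.08 -0.16 0.08;0 0 0 -0.05 0.12 -0.16 0.08;0 0 0 -0.05 0.16 -0.16 0.08;0 0 0 -0.05 0.2 -0.16 0.08;0 0 0 -0.05 0.24 -0.16 0.08;0 0 0 -0.05 0.28 -0.16 0.08;0 0 0 -0.05 0.32 -0.16 0.08;0 0 0 -0.05 0.36 -0.16 0.08;0 0 0 -0.05 0.36 -0.16 0.08;0 0 0 -0.05 0.36 -0.16 0.08'; python3 - <<'E'
from cell import r,snapshot
from h import *
s=snapshot("top");a=s["color"][70:260,170:310];b=snapshot("side")["color"][130:225,230:430]
print(proj(s,[[*(G+(.115+a)*X+.018*Y),.098] for a in(-.02,.02)])-[170,70])
A=cv2.resize(a,None,fx=2.6,fy=2.6,interpolation=cv2.INTER_CUBIC);B=cv2.resize(b,(430,204));C=np.zeros((A.shape[0],430,3),np.uint8);C[:204]=B
cv2.imwrite("pics/c5.png",np.hstack([A,C])[:,:,::-1])
E
```

```text
clock: 6.67
position: [0.5919, 0.1619, 0.0591]
tool_rot: [0.996, -0.088, -0.0, 0.0]
contact_force: [-0.5, 0.9, 0.2]
width: 0.08
grip_force: 0.0
clock: 8.0
position: [0.4782, -0.1871, 0.2193]
tool_rot: [0.996, -0.092, -0.0, 0.0]
contact_force: [0.2, 0.7, 0.8]
width: 0.08
grip_force: 0.0
[[54.17616637 89.76209786]
 [58.44074024 69.59944311]]
```

View pics/c5.png

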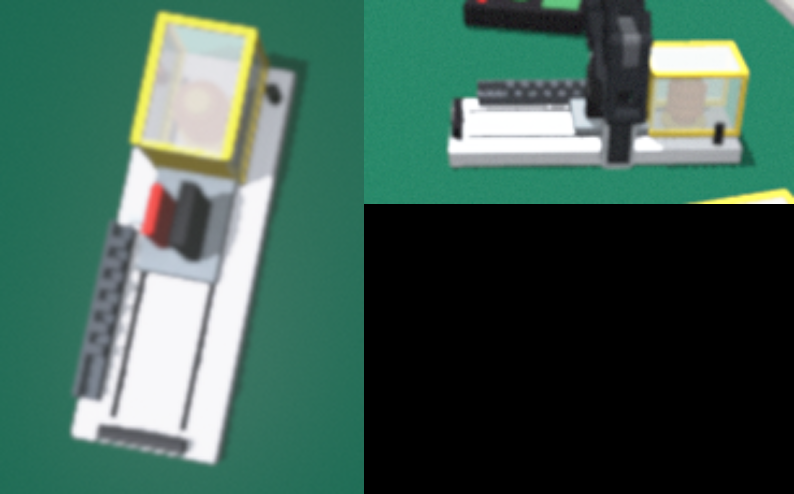

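The tab's outer edge, at (58,71)–(55,90) in crop pixels, matches the predicted home and sprung-out position. The guard encloses the insulator and the arm is clear. Handing in.

```bash
python3 -c "
from cell import job
print(job.hand_in())"
```

```text
the job is handed in; nothing more can be done
None
```

The loaded fixture's guard is home over the insulator with its red tab sprung out, I never touched the empty fixture, and the job was handed in with the robot clear at about 8 s.

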